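# Seat the diffuser plate on the light box's pins

### The arm

A 6-joint arm with a two-finger parallel gripper is mounted at the origin on the work surface. World frame = base frame: x ahead of the robot, y to its left, z up, the work surface at z = 0. Lengths are in m, angles in rad, forces in N, time in s.
With the tool pointing down it reaches from about 0.3 to 0.875 m from the base axis. Payload 6.4 kg.
Tool frame: the origin (TCP) lies where the fingers leave the gripper's body, on its centre line; the fingertips stand 73 mm ahead of it and the grasp point (between the pads) lies 54 mm ahead of it (ctrl.pinch_z is the distance from the TCP to the grasp point, in m); z points along the fingers, y is the direction in which the jaws open and shut (so a half turn about z gives the same grasp; the last joint's range is limited). The gripper opens to 85 mm and grips with 20 to 120 N. Pads are 22 mm wide; open, the fingers measure 114 mm over their backs; the gripper's body (76 mm by 85 mm) begins 54 mm behind the grasp point. The pads swing forward as they close: fully open they stand 13 mm farther back than shut.
Start: joints at [-1.398, 0.181, 1.607, -0, 1.354, -0.206], TCP at [0.213, -0.534, 0.304] pointing down, gripper open.
Joint ranges: [-2.99, 2.99], [-0.89, 2.07], [0.3, 2.58], [-1.14, 4.28], [0, 2.63], [-3.12, 3.12]. Speed limits (rad/s): [2.57, 2.57, 3.01, 3.14, 3.14, 3.14].

### API

Orientations are given as a unit quaternion [w, x, y, z].
In Python, from bench import ctrl, camera, camera_model gives the robot as it stands.
- The arm moves only by the tool arm_command, never from a script. Its argument "series" is a list of rows, each a list of 7 numbers: the shift along the tool's x, y, z in m, then the turn, a rotation vector about the tool's x, y, z in degrees, then the finger opening in m, from 0 to 0.0854. In form: [[tx, ty, tz, rx, ry, rz, gripper], ...]. A call has exactly 5 rows; each row is the pose to reach, as a shift and turn from the pose commanded when the call began, along the tool's axes at that moment; what a row does not reach only later rows make up. A row lasts 1/10 s, in which the tool goes at most 50 mm and 8.59 degrees, less where a joint would pass 70% of its speed; a pose out of reach is approached as far as the arm can. A call with a gripper value outside its range is refused whole. The fingers move at their own pace and stop on an object; the grip force is fixed at half the most. Time passes only in rows, so rows that repeat a pose let the fingers close, or fill a call up. It gives the time, the measured TCP pose, the force and the opening at its end, in the units of the state.
- ctrl.get_obs(): the state, without advancing time (a new reading comes with each control period).
- camera(name): name is "scene" or "top"; returns (picture, depth): 420x560x3 uint8, red, green, blue; 420x560 float32, m along the optical axis (not along the pixel's ray), 0 where there is no reading.
- camera_model(name): a dict with "K" (3x3 intrinsics, pixels), "distortion" ([k1, k2, p1, p2, k3] as OpenCV has them; the pictures are not rectified), "position" and "attitude" of the camera in the world. Camera axes: x right, y down, z forward; pixel columns grow to the right and rows downward; lengths in m; the calibration is good to about 2 mm. A picture is of the moment at which its call begins. camera_model takes no time and is no camera call.
- ctrl.hand_in(): hands the job in, once; it reports no verdict.
The state is a dict: "time_s": time; "q": joint angles; "dq": joint speeds; "joint_efforts": joint torques, N m; "eef_pos": TCP position; "eef_rot": TCP orientation; "wrist_force": force on the tool from outside, world axes, zero at the start; "torque": the same for the moment, N m; "opening": opening from 0.0 (shut) to 1.0 (fully open).
Only numpy, scipy, OpenCV 4.12 (cv2) and the standard library are available. Lean on these libraries where they do the work, as an engineer would, in place of code of your own. Each camera call takes 0.05 s, during which the arm holds its last target. There are 200 camera calls.

### The job

The white diffuser plate lies loose and crooked on top of the two locating pins of the green light box. Without picking it up, nudge it sideways with the fingertips, using the aluminium stop rail as a guide, until both its holes drop over the pins and it lies flat and fully down on the light box. Leave the bottle, the screwdriver and the controller box where they are.

Things in the scene. Friction and masses are not known exactly. Their poses are not given: they have to be found in the camera images.
- lightbox: black light box with a green glowing top, fixed to the bench, 220 (x) x 400 (y) x 22 mm. Origin: centre of its underside, on the bench; z up; +x points across it to the stop rail. Its flat top (the bed) is 22 mm above the origin and carries two steel pins, at x = +49.5, y = +75 and -75 mm.
- rail (a point): middle of the top inner edge of the aluminium stop rail, which runs along the light box's whole +x edge, 12 mm thick, 26 mm high above the bed; inner face at x = +95 mm in the light box's frame. A plate touching the rail squarely has its holes 0.5 mm past the pins, which still fits.
- diffuser: loose white plate 130 (x) x 240 (y) x 10 mm, 0.28 to 0.5 kg. Origin: centre of its underside; z up. Starts with its +x half on the pin tips, its -x long edge on the bed (tilt 0.08 rad), turned up to 0.1 rad, corners of its +x edge 3 to 38 mm short of the rail, holes up to 30 mm to either side (y) of the pins. Seated: flat on the bed, origin at x = 29.5, y = 0, z = 22 mm in the light box's frame.
- pin0 (a point): centre of the tip of the light box's +y pin, 8 mm above the bed. Each pin: diameter 12 mm, 8 mm high, the upper 4.5 mm tapering to a flat tip 6 mm across
- pin1 (a point): centre of the tip of the light box's -y pin, like pin0
- diffuser_hole0 (a point): centre of the upper mouth of the plate's +y hole, which goes over pin0. The two through holes, diameter 16 mm (2 mm play round the pins), lie at x = +20, y = +75 and -75 mm in the plate's frame. Only the plate's weight drops it; friction varies (it slides under a push of about 3 to 12 N)
- diffuser_hole1 (a point): centre of the upper mouth of the plate's -y hole, which goes over pin1
- bottle: bystander: closed water bottle standing on the bench, diameter 64 mm, 190 mm high, beyond one end of the light box (either end). Origin: centre of its underside
- screwdriver: bystander: screwdriver with an orange handle lying on the bench beyond the other end of the light box. Origin near its middle
- controller: bystander: black controller box, 90 x 150 x 35 mm, on the bench behind the stop rail. Origin: centre of its underside

How it is judged:
At the end, for the whole second after the job is handed in: Both holes are over their pins (centres within 4 mm), the plate's underside is within 1.5 mm of the bed and flat to 0.02 rad, at rest (horizontal distance between diffuser_hole0 and pin0 below 0.004 m and horizontal distance between diffuser_hole1 and pin1 below 0.004 m and z of diffuser in the frame of lightbox below 0.0235 m and angle between the z axis of diffuser and the z axis of lightbox, either way round below 0.02 rad and linear speed of diffuser below 0.01 m/s); the robot touches nothing.
It fails at once if the plate was lifted: its centre rose more than 15 mm above the bed, or it tipped more than 0.25 rad (z of diffuser in the frame of lightbox above 0.037 m or angle between diffuser's own z axis and vertical above 0.25 rad).
It fails at once if a bystander (bottle, screwdriver or controller box) was moved more than 15 mm (distance of any of bottle, screwdriver, controller from where it was at the start of the episode above 0.015 m).
It also fails if it takes over 72 s, if anything falls off the work surface, if the arm or the gripper's body presses on something with over 40 N, if the wrist force passes 120 N, or if a joint passes its speed limit or range.

## Working session

There is one attempt and no reset: what is moved stays moved. The work goes in short steps, Python scripts to look and compute and a tool call to move; the robot and the scene stay as the last step left them, time stands still between calls to the robot, and variables do not carry over. Pictures are saved under pics/ and viewed, about 8 in all and at most 12, crops included, and the job is handed in when it is done.

Besides the shell and the picture viewer there is one more tool, called after "Call:" by a JSON object that holds its "name" and its "arguments". arm_command: Moves the arm, as the interface text tells. Its arguments: {"type":"object","properties":{"series":{"type":"array","items":{"type":"array","items":{"type":"number"}}}},"required":["series"]}

```bash
mkdir -p pics; ls; cat > h.py <<'E'
import numpy as np, cv2
from bench import ctrl, camera, camera_model
from scipy.spatial.transform import Rotation as R
def cam(n):
    m=camera_model(n); K=np.array(m["K"]); d=np.array(m["distortion"],float)
    a=np.array(m["attitude"],float)
    Rm=a if a.shape==(3,3) else R.from_quat(a[[1,2,3,0]]).as_matrix()
    return K,d,np.array(m["position"]),Rm
def ray(n,uv,z):
    "pixels -> world points on plane z"
    K,d,p,Rm=cam(n); u=cv2.undistortPoints(np.array(uv,float).reshape(-1,1,2),K,d).reshape(-1,2)
    r=np.c_[u,np.ones(len(u))]@Rm.T
    z=np.broadcast_to(z,len(u)); return p+r*((z-p[2])/r[:,2])[:,None]
def proj(n,P):
    K,d,p,Rm=cam(n); c=(np.array(P,float).reshape(-1,3)-p)@Rm
    return cv2.projectPoints(c,np.zeros(3),np.zeros(3),K,d)[0].reshape(-1,2)
def cloud(n,dep):
    h,w=dep.shape; vv,uu=np.mgrid[:h,:w]; K,d,p,Rm=cam(n)
    u=cv2.undistortPoints(np.stack([uu,vv],-1).reshape(-1,1,2).astype(float),K,d).reshape(-1,2)
    return (np.c_[u,np.ones(len(u))]*dep.reshape(-1,1)@Rm.T+p).reshape(h,w,3)
def snap(n,f):
    im,dep=camera(n); cv2.imwrite("pics/"+f,im[:,:,::-1]); np.save("pics/"+f+".npy",dep); return im,dep
E
python3 - <<'E'
from h import *
for n in("top","scene"):
    print(camera_model(n)); snap(n,n+"0.png")
print(ctrl.get_obs())
E
```

```text
pics
{'K': array([[478.31305041,   0.        , 280.12618625],
       [  0.        , 478.31305041, 203.72923285],
       [  0.        ,   0.        ,   1.        ]]), 'distortion': array([0.05712378, 0.        , 0.        , 0.        , 0.        ]), 'position': array([0.54731793, 0.04281702, 1.21401583]), 'attitude': array([ 0.03136086, -0.70408868,  0.70918301, -0.01830509])}
{'K': array([[471.15511888,   0.        , 276.17055303],
       [  0.        , 471.15511888, 209.86944556],
       [  0.        ,   0.        ,   1.        ]]), 'distortion': array([-0.15545177,  0.        ,  0.        ,  0.        ,  0.        ]), 'position': array([ 1.54609694, -0.4415819 ,  0.75793896]), 'attitude': array([-0.41385808,  0.75858828,  0.43631643, -0.25078534])}
{'time_s': 0.1, 'q': array([-1.39829055e+00,  1.81443146e-01,  1.60788547e+00,  9.02351884e-06,
        1.35382163e+00, -2.06282702e-01]), 'dq': array([-0.00084132, -0.00276843, -0.00134116, -0.00074162, -0.00014879,
        0.00107676]), 'joint_efforts': array([ 2.35261905e-05, -4.45877552e+01, -3.52239239e+01, -3.88716189e-04,
        4.05160550e-03,  1.92722263e-05]), 'eef_pos': array([ 0.21259335, -0.53384811,  0.30309833]), 'eef_rot': array([-7.78606697e-04,  9.82118344e-01,  1.88262988e-01,  1.75565626e-05]), 'wrist_force': array([ 0.13515291, -0.49877755, -0.12159562]), 'torque': array([ 0.02192875,  0.02334861, -0.0173682 ]), 'opening': 0.9996468899728037}
```

View pics/top0.png

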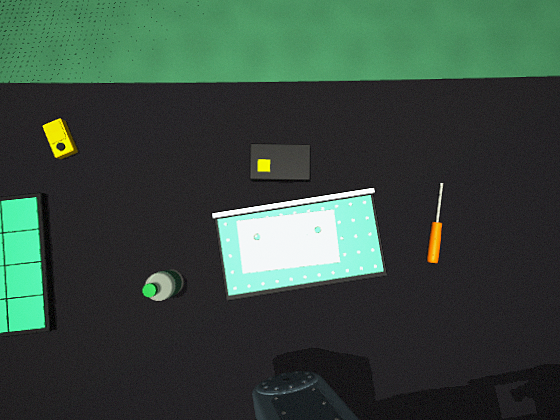

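View pics/scene0.png

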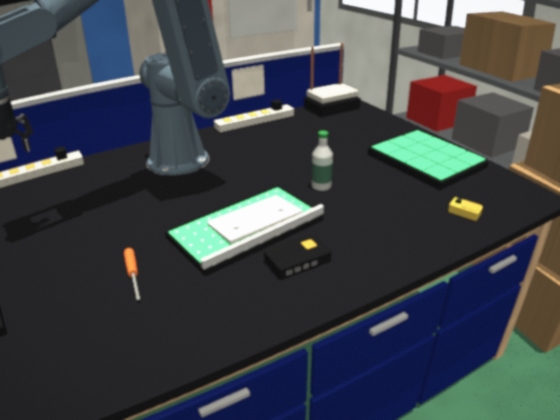

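The top view shows the rail running from (213,216) to (374,190), the plate with holes near (257,237) and (318,230), the bottle at the +y (left) end and the screwdriver at the -y end. In the scene view the plate lies on the green bed against the rail side. Next I'll enlarge it.

```bash
python3 - <<'E'
import cv2
a=cv2.imread("pics/top0.png")[175:310,200:400]
cv2.imwrite("pics/c0.png",cv2.resize(a,None,fx=4,fy=4,interpolation=cv2.INTER_CUBIC))
E
```

```text
(no output)
```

View pics/c0.png

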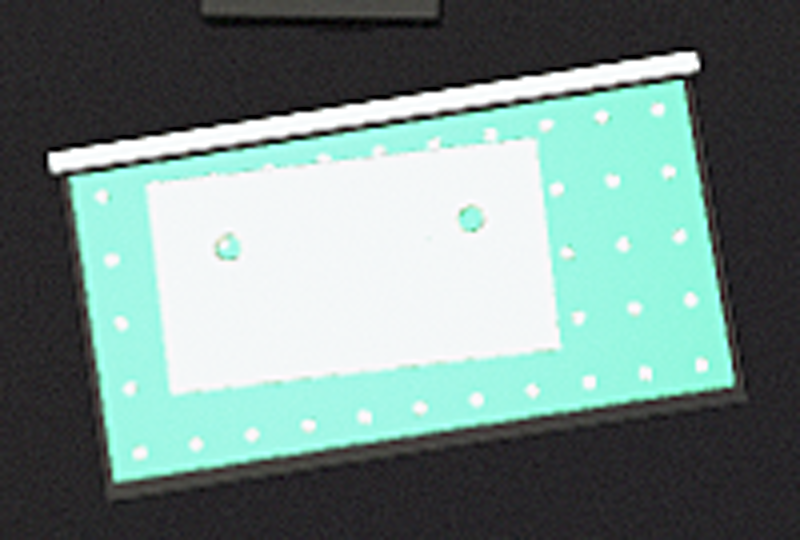

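The crop shows the bed's near corners at (112,482) and (735,386) and the rail's inner edge from (52,173) to (699,72). The plate corners are (148,184), (538,139), (560,349) and (172,394), with holes at (228,247) and (471,218).

```bash
cat >> h.py <<'E'
from scipy.optimize import least_squares
def px(c): return (np.array(c,float)+.5)/4-.5+[200,175]
def fitbox(uv,P):
    f=lambda s:(proj("top",(np.c_[P]@R.from_euler('z',s[2]).as_matrix().T)+[s[0],s[1],0])-uv).ravel()
    return least_squares(f,[.55,0,.15])
def T(s):
    M=np.eye(4);M[:3,:3]=R.from_euler('z',s[2]).as_matrix();M[:2,3]=s[:2];return M
def loc(s,P): return (np.atleast_2d(P)-[s[0],s[1],0])@T(s)[:3,:3]
E
python3 - <<'E'
from h import *
uv=px([(112,482),(735,386),(52,173),(699,72),(48,153),(695,52)])
P=np.array([(-.11,.2,.022),(-.11,-.2,.022),(.095,.2,.048),(.095,-.2,.048),(.107,.2,.048),(.107,-.2,.048)])
r=fitbox(uv,P); s=r.x; print("box",s,r.fun.reshape(-1,2).round(1).tolist()); np.save("box.npy",s)
# plate
pp=px([(148,184),(538,139),(560,349),(172,394),(228,247),(471,218)])
z=np.array([.042,.042,.032,.032,.0395,.0395])
L=loc(s,ray("top",pp,z)); print(L.round(4))
d=L[4]-L[5]; print("plate yaw rel",np.arctan2(-d[0],d[1]),np.linalg.norm(d[:2]), "holes-pins",(L[4:,:2]-[[.0495,.075],[.0495,-.075]]).round(4))
# depth check
C=cloud("top",np.load("pics/top0.png.npy"))
for u,v in np.r_[pp[:0],px([(160,195),(350,175),(360,360),(530,340),(640,250),(300,160),(374,113)])].round().astype(int): print(u,v,C[v,u].round(4), loc(s,C[v,u]).round(4))
# bystanders
print("bottle",loc(s,ray("top",[(150,291)],.19)),"ctrl",loc(s,ray("top",[(251,179),(310,179)],.035)))
print("world pins",(T(s)@np.array([[.0495,.075,.03,1],[.0495,-.075,.03,1]]).T).T.round(4))
E
```

```text
box [0.53578388 0.0188143  0.14739965] [[-2.1, 3.7], [3.1, 2.9], [-0.6, -1.7], [-0.2, -1.8], [-0.3, -1.6], [-0.0, -1.6]]
[[ 0.0752  0.1429  0.042 ]
 [ 0.0656 -0.0974  0.042 ]
 [-0.063  -0.0908  0.032 ]
 [-0.0539  0.1482  0.032 ]
 [ 0.0296  0.1003  0.0395]
 [ 0.0242 -0.0495  0.0395]]
plate yaw rel -0.035513383210623854 0.14987792919905343 holes-pins [[-0.0199  0.0253]
 [-0.0253  0.0255]]
240 223 [0.5834 0.1634 0.0377] [[0.0683 0.136  0.0377]]
287 218 [0.5948 0.0476 0.0396] [[0.0626 0.0198 0.0396]]
290 265 [0.4796 0.0411 0.0288] [[-0.0523  0.0303  0.0288]]
332 260 [ 0.4915 -0.0617  0.0325] [[-0.0557 -0.0732  0.0325]]
360 237 [ 0.5472 -0.1326  0.0218] [[-0.0109 -0.1514  0.0218]]
275 215 [0.6031 0.0775 0.0248] [[0.0752 0.0481 0.0248]]
293 203 [0.631  0.0326 0.048 ] [[ 0.0962 -0.0003  0.048 ]]
bottle [[-0.05140223  0.33060038  0.19      ]] ctrl [[ 0.17224265  0.09313951  0.035     ]
 [ 0.14947416 -0.05139404  0.035     ]]
world pins [[ 0.5737  0.1003  0.03    1.    ]
 [ 0.5958 -0.0481  0.03    1.    ]]
```

The green panel is inset from the near edge, because there is a dark bezel. I'll refit with the outer dark corners at about (107,498) and (746,400).

```bash
python3 - <<'E'
from h import *
uv=px([(107,498),(746,400),(52,173),(699,72),(48,153),(695,52)])
P=np.array([(-.11,.2,.022),(-.11,-.2,.022),(.095,.2,.048),(.095,-.2,.048),(.107,.2,.048),(.107,-.2,.048)])
r=fitbox(uv,P); s=r.x; print("box",s,r.fun.reshape(-1,2).round(1).tolist()); np.save("box.npy",s)
pp=px([(148,184),(538,139),(560,349),(172,394),(228,247),(471,218)])
z=np.array([.042,.042,.032,.032,.0395,.0395])
L=loc(s,ray("top",pp,z)); print(L.round(4))
print("holes-pins",(L[4:,:2]-[[.0495,.075],[.0495,-.075]]).round(4))
print("rail inner line x:",loc(s,ray("top",uv[2:4],.048)).round(4), [ (ray("top",uv[2:],.048)).round(4)])
print("dots", loc(s,ray("top",px([(139,453),(701,365),(658,109),(102,196)]),.022)).round(4))
E
```

```text
box [0.53268961 0.01820899 0.14761214] [[-0.6, 1.0], [0.6, 0.7], [-0.3, -0.5], [0.1, -0.5], [-0.0, -0.3], [0.2, -0.4]]
[[ 0.0784  0.143   0.042 ]
 [ 0.0687 -0.0973  0.042 ]
 [-0.0599 -0.0907  0.032 ]
 [-0.0507  0.1484  0.032 ]
 [ 0.0327  0.1005  0.0395]
 [ 0.0274 -0.0493  0.0395]]
holes-pins [[-0.0168  0.0255]
 [-0.0221  0.0257]]
rail inner line x: [[ 0.0938  0.1994  0.048 ]
 [ 0.0937 -0.1997  0.048 ]] [array([[ 0.5961,  0.2292,  0.048 ],
       [ 0.6547, -0.1655,  0.048 ],
       [ 0.6084,  0.2317,  0.048 ],
       [ 0.667 , -0.1633,  0.048 ]])]
dots [[-0.0838  0.1748  0.022 ]
 [-0.0831 -0.1754  0.022 ]
 [ 0.0766 -0.1758  0.022 ]
 [ 0.0764  0.1746  0.022 ]]
```

```bash
cat >> h.py <<'E'
def rel(boxxy,ztip,dyaw=0):
    "shift (tool axes) to bring fingertip to box-frame xy, tip height z; and turn about tool z (deg) so tool x is at box x + dyaw"
    s=np.load("box.npy"); o=ctrl.get_obs(); q=np.array(o["eef_rot"]); Rm=R.from_quat(q[[1,2,3,0]])
    g=(T(s)@np.array([boxxy[0],boxxy[1],0,1]))[:3]; g[2]=ztip+.073
    d=Rm.inv().apply(g-o["eef_pos"]); x=Rm.as_matrix()[:,0]
    turn=np.degrees(np.arctan2(x[1],x[0])-s[2]-dyaw)
    print("shift mm",(1e3*d).round(1),"turn z",turn.round(2),"tool z",Rm.as_matrix()[:,2].round(4),"tip in box",loc(s,o["eef_pos"]).round(4)[0,:2],"tipz",round(o["eef_pos"][2]-.073,4),"F",o["wrist_force"].round(2),"op",round(o["opening"],2),"t",o["time_s"])
E
python3 -c "
from h import *
rel((-.085,.026),.1)"
```

```text
shift mm [ 424.7 -439.1  130.9] turn z 13.25 tool z [-3.0e-04  1.5e-03 -1.0e+00] tip in box [-0.3978 -0.499 ] tipz 0.2301 F [ 0.14 -0.5  -0.12] op 1.0 t 0.1
```

Call:
{"name": "arm_command", "arguments": {"series": [[0.034,-0.035,0,0,0,0,0],[0.068,-0.07,0,0,0,0,0],[0.102,-0.105,0,0,0,0,0],[0.136,-0.14,0,0,0,0,0],[0.17,-0.175,0,0,0,0,0]]}}

```text
time_s: 0.6
eef_pos: [0.3061, -0.3068, 0.3035]
eef_rot: [-0.0, 0.982, 0.188, 0.0]
wrist_force: [0.4, -0.7, 0.4]
opening: 0.14
```

Call:
{"name": "arm_command", "arguments": {"series": [[0.034,-0.035,0.01,0,0,0,0],[0.068,-0.07,0.02,0,0,0,0],[0.102,-0.105,0.03,0,0,0,0],[0.136,-0.14,0.04,0,0,0,0],[0.17,-0.175,0.05,0,0,0,0]]}}

```text
time_s: 1.1
eef_pos: [0.3993, -0.0813, 0.2536]
eef_rot: [0.0, 0.982, 0.188, 0.0]
wrist_force: [1.7, -0.7, -0.1]
opening: -0.004
```

Call:
{"name": "arm_command", "arguments": {"series": [[0.03,-0.03,0.01,0,0,2.7,0],[0.055,-0.06,0.02,0,0,5.4,0],[0.084,-0.089,0.03,0,0,8.1,0],[0.084,-0.089,0.04,0,0,10.8,0],[0.084,-0.089,0.05,0,0,13.2,0]]}}

```text
time_s: 1.6
eef_pos: [0.4441, 0.032, 0.2031]
eef_rot: [-0.0, 0.997, 0.075, -0.0]
wrist_force: [0.1, 0.4, 0.5]
opening: 0.002
```

```bash
python3 -c "
from h import *
rel((-.085,.026),.025)"
```

```text
shift mm [  0.7   0.7 105.1] turn z 0.14 tool z [-9.e-04  2.e-04 -1.e+00] tip in box [-0.0856  0.0267] tipz 0.1301 F [0.15 0.43 0.54] op 0.0 t 1.6
```

Call:
{"name": "arm_command", "arguments": {"series": [[0,0,0.04,0,0,0,0],[0,0,0.08,0,0,0,0],[0,0,0.095,0,0,0,0],[0,0,0.104,0,0,0,0],[0,0,0.104,0,0,0,0]]}}

```text
time_s: 2.1
eef_pos: [0.4435, 0.0305, 0.0989]
eef_rot: [-0.0, 0.997, 0.074, -0.001]
wrist_force: [0.1, 0.0, -0.2]
opening: -0.003
```

Call:
{"name": "arm_command", "arguments": {"series": [[0.004,0,0,0,0,0,0],[0.008,0,0,0,0,0,0],[0.012,0,0,0,0,0,0],[0.016,0,0,0,0,0,0],[0.02,0,0,0,0,0,0]]}}

```text
time_s: 2.6
eef_pos: [0.4641, 0.0334, 0.1002]
eef_rot: [0.0, 0.997, 0.074, -0.0]
wrist_force: [-3.6, -0.8, 2.5]
opening: -0.002
```

Call:
{"name": "arm_command", "arguments": {"series": [[0.002,0,0,0,0,0,0],[0.004,0,0,0,0,0,0],[0.006,0,0,0,0,0,0],[0.008,0,0,0,0,0,0],[0.01,0,0,0,0,0,0]]}}

```text
time_s: 3.1
eef_pos: [0.4741, 0.0349, 0.0998]
eef_rot: [-0.0, 0.997, 0.074, 0.0]
wrist_force: [-2.8, -0.3, 1.2]
opening: 0.0
```

Call:
{"name": "arm_command", "arguments": {"series": [[0.001,0,0,0,0,0,0],[0.002,0,0,0,0,0,0],[0.003,0,0,0,0,0,0],[0.004,0,0,0,0,0,0],[0.005,0,0,0,0,0,0]]}}

```text
time_s: 3.6
eef_pos: [0.4789, 0.0356, 0.0998]
eef_rot: [-0.0, 0.997, 0.074, -0.0]
wrist_force: [-1.6, -1.2, -0.2]
opening: -0.003
```

Call:
{"name": "arm_command", "arguments": {"series": [[0.001,0,0,0,0,0,0],[0.002,0,0,0,0,0,0],[0.003,0,0,0,0,0,0],[0.003,0,0,0,0,0,0],[0.003,0,0,0,0,0,0]]}}

```text
time_s: 4.1
eef_pos: [0.4816, 0.036, 0.0998]
eef_rot: [0.0, 0.997, 0.074, -0.0]
wrist_force: [-3.7, -2.0, 0.6]
opening: 0.0
```

```bash
python3 - <<'E'
from h import *
rel((-.05,.026),.025)
im,_=snap("top","top1.png")
a=cv2.imread("pics/top1.png")[175:310,200:400]
cv2.imwrite("pics/c1.png",cv2.resize(a,None,fx=4,fy=4,interpolation=cv2.INTER_CUBIC))
E
```

```text
shift mm [-2.1 -0.9  1.8] turn z 0.04 tool z [-6.e-04 -1.e-04 -1.e+00] tip in box [-0.0479  0.0251] tipz 0.0268 F [-3.67 -2.    0.58] op 0.0 t 4.1
```

View pics/c1.png

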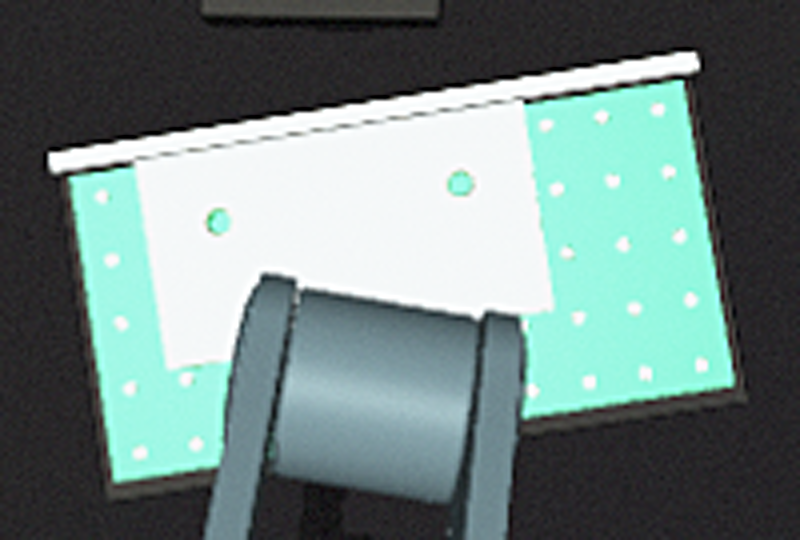

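The plate now sits along the rail, with its +x edge from (135,162) to (525,102) and holes at (218,221) and (460,183). One more firm push should confirm contact.

Call:
{"name": "arm_command", "arguments": {"series": [[0.001,0,0,0,0,0,0],[0.002,0,0,0,0,0,0],[0.003,0,0,0,0,0,0],[0.003,0,0,0,0,0,0],[0.003,0,0,0,0,0,0]]}}

```text
time_s: 4.65
eef_pos: [0.4823, 0.0361, 0.0995]
eef_rot: [0.0, 0.997, 0.074, -0.003]
wrist_force: [-13.7, -6.1, 9.9]
opening: 0.003
```

```bash
python3 - <<'E'
from h import *
rel((-.05,.026),.025)
im,_=snap("top","top2.png"); s=np.load("box.npy")
print(loc(s,ray("top",px([(218,221),(460,183)]),.0395)).round(4), loc(s,ray("top",px([(136,162),(526,102),(553,310),(168,369)]),[.042,.042,.032,.032])).round(4))
E
```

```text
shift mm [-2.8 -0.9  1.5] turn z 0.09 tool z [-6.5e-03 -7.0e-04 -1.0e+00] tip in box [-0.0472  0.0251] tipz 0.0265 F [-13.72  -6.13   9.88] op 0.0 t 4.65
[[ 0.0494  0.1042  0.0395]
 [ 0.0495 -0.0461  0.0395]] [[ 0.0929  0.1483  0.042 ]
 [ 0.0923 -0.0937  0.042 ]
 [-0.0358 -0.0903  0.032 ]
 [-0.0353  0.1486  0.032 ]]
```

Call:
{"name": "arm_command", "arguments": {"series": [[-0.025,0,0,0,0,0,0],[-0.025,-0.01,-0.045,0,0,0,0],[-0.02,-0.055,-0.06,0,0,0,0],[0.02,-0.085,-0.06,0,0,0,0],[0.05,-0.12,-0.06,0,0,0,0]]}}

```text
time_s: 5.2
eef_pos: [0.5194, 0.1642, 0.1622]
eef_rot: [-0.0, 0.997, 0.074, 0.003]
wrist_force: [1.0, 0.3, 0.4]
opening: 0.002
```

```bash
python3 - <<'E'
from h import *
rel((.03,.185),.0265)
E
```

```text
shift mm [ 21.3 -38.7  62.8] turn z -0.01 tool z [ 0.0069  0.0011 -1.    ] tip in box [0.0083 0.1463] tipz 0.0892 F [0.96 0.3  0.39] op 0.0 t 5.2
```

Call:
{"name": "arm_command", "arguments": {"series": [[0.02,-0.04,0,0,0,0,0],[0.02,-0.04,0.01,0,0,0,0],[0.02,-0.04,0.04,0,0,0,0],[0.02,-0.04,0.061,0,0,0,0],[0.02,-0.04,0.061,0,0,0,0]]}}

```text
time_s: 5.7
eef_pos: [0.5293, 0.2049, 0.0966]
eef_rot: [-0.0, 0.997, 0.074, -0.001]
wrist_force: [-0.9, 0.1, -0.5]
opening: -0.001
```

Call:
{"name": "arm_command", "arguments": {"series": [[0,0.004,0,0,0,0,0],[0,0.008,0,0,0,0,0],[0,0.012,0,0,0,0,0],[0,0.016,0,0,0,0,0],[0,0.02,0,0,0,0,0]]}}

```text
time_s: 6.2
eef_pos: [0.5337, 0.1848, 0.0995]
eef_rot: [-0.0, 0.997, 0.074, 0.0]
wrist_force: [0.5, -0.9, -0.4]
opening: -0.001
```

Call:
{"name": "arm_command", "arguments": {"series": [[0.0005,0.002,0,0,0,0,0],[0.001,0.004,0,0,0,0,0],[0.001,0.006,0,0,0,0,0],[0.0015,0.008,0,0,0,0,0],[0.002,0.01,0,0,0,0,0]]}}

```text
time_s: 6.7
eef_pos: [0.5359, 0.1763, 0.0987]
eef_rot: [-0.001, 0.997, 0.074, -0.001]
wrist_force: [-4.5, 5.8, 1.6]
opening: 0.0
```

```bash
python3 - <<'E'
from h import *
rel((.03,.185),.0265)
im,_=snap("top","top3.png")
a=cv2.imread("pics/top3.png")[175:310,200:400]
cv2.imwrite("pics/c3.png",cv2.resize(a,None,fx=4,fy=4,interpolation=cv2.INTER_CUBIC))
E
```

```text
shift mm [  3.6 -29.1  -0.8] turn z 0.06 tool z [-2.e-03  9.e-04 -1.e+00] tip in box [0.0265 0.1559] tipz 0.0257 F [-4.5   5.82  1.64] op 0.0 t 6.7
```

View pics/c3.png

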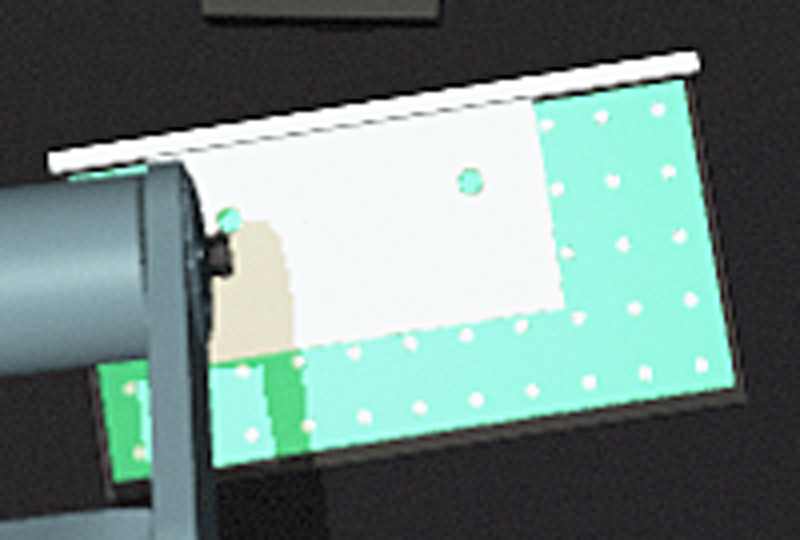

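The plate moved about 6 mm in -y along the rail and is still against it (hole1 at (470,181), -y edge at (536,100)–(563,309)). About 23 mm remain, so I'll keep going.

Call:
{"name": "arm_command", "arguments": {"series": [[0,0.002,0,0,0,0,0],[0,0.004,0,0,0,0,0],[0,0.006,0,0,0,0,0],[0,0.008,0,0,0,0,0],[0.001,0.01,0,0,0,0,0]]}}

```text
time_s: 7.25
eef_pos: [0.5383, 0.1664, 0.0986]
eef_rot: [-0.0, 0.997, 0.074, -0.001]
wrist_force: [-3.8, 4.3, 2.0]
opening: -0.0
```

Call:
{"name": "arm_command", "arguments": {"series": [[0,0.002,0,0,0,0,0],[0,0.004,0,0,0,0,0],[0,0.006,0,0,0,0,0],[0,0.007,0,0,0,0,0],[0.0,0.007,0,0,0,0,0]]}}

```text
time_s: 7.75
eef_pos: [0.5407, 0.1586, 0.0989]
eef_rot: [0.0, 0.997, 0.074, 0.0]
wrist_force: [0.2, -0.5, 0.9]
opening: 0.001
```

```bash
python3 - <<'E'
from h import *
rel((.03,.185),.0265)
im,_=snap("top","top4.png")
a=cv2.imread("pics/top4.png")[175:310,200:400]
cv2.imwrite("pics/c4.png",cv2.resize(a,None,fx=4,fy=4,interpolation=cv2.INTER_CUBIC))
E
```

```text
shift mm [  1.5 -47.3  -0.6] turn z 0.05 tool z [ 1.e-03 -7.e-04 -1.e+00] tip in box [0.0286 0.1377] tipz 0.0259 F [ 0.16 -0.48  0.86] op 0.0 t 7.75
```

View pics/c4.png

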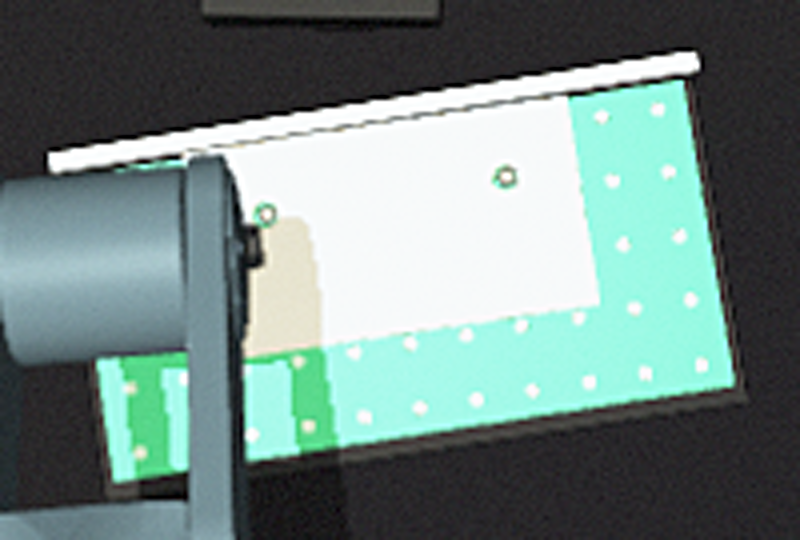

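Both pins now show inside the holes at (265,214) and (506,177), and the push force fell to zero, so the plate has probably dropped. I'll back off, rise and verify.

Call:
{"name": "arm_command", "arguments": {"series": [[0,-0.01,0,0,0,0,0],[0,-0.025,0,0,0,0,0],[0,-0.03,-0.04,0,0,0,0],[-0.03,-0.03,-0.09,0,0,0,0],[-0.07,-0.03,-0.14,0,0,0,0]]}}

```text
time_s: 8.3
eef_pos: [0.48, 0.1816, 0.2229]
eef_rot: [-0.0, 0.997, 0.075, 0.0]
wrist_force: [0.8, 1.5, 0.9]
opening: 0.001
```

Call:
{"name": "arm_command", "arguments": {"series": [[-0.04,0,-0.02,0,0,0,0],[-0.08,0,-0.04,0,0,0,0],[-0.1,0,-0.05,0,0,0,0],[-0.1,0,-0.05,0,0,0,0],[-0.1,0,-0.05,0,0,0,0]]}}

```text
time_s: 8.8
eef_pos: [0.3816, 0.1663, 0.2718]
eef_rot: [-0.0, 0.997, 0.075, 0.001]
wrist_force: [-0.3, -1.2, -0.3]
opening: -0.002
```

```bash
python3 - <<'E'
from h import *
s=np.load("box.npy")
rel((.03,.185),.0265)
im,dep=snap("top","top5.png")
a=cv2.imread("pics/top5.png")[175:310,200:400]
cv2.imwrite("pics/c5.png",cv2.resize(a,None,fx=4,fy=4,interpolation=cv2.INTER_CUBIC))
ds=[dep]+[camera("top")[1] for _ in range(3)]
L=np.concatenate([(cloud("top",d).reshape(-1,3)-[s[0],s[1],0])@T(s)[:3,:3] for d in ds])
def pl(m):
    P=L[m]; A=np.c_[P[:,:2]-[.0295,0],np.ones(len(P))]; c=np.linalg.lstsq(A,P[:,2],rcond=None)[0]; print(len(P),"slopes",c[:2].round(4),"z",c[2].round(4),"std",(P[:,2]-A@c).std().round(4))
x,y,z=L.T; ok=(z>.005)&(z<.06)
pl(ok&(x>-.03)&(x<.085)&(abs(y)<.11)&(np.hypot(x-.0495,abs(y)-.075)>.012))
pl(ok&(x>-.09)&(x<.085)&(abs(y)>.13)&(abs(y)<.18))
E
```

```text
shift mm [157.3 -16.1 172.7] turn z 0.09 tool z [ 2.3e-03  3.0e-04 -1.0e+00] tip in box [-0.1277  0.1687] tipz 0.1988 F [-0.27 -1.16 -0.32] op -0.0 t 8.8
16072 slopes [0.0004 0.0001] z 0.0316 std 0.0023
11432 slopes [0.0009 0.0003] z 0.0219 std 0.0023
```

View pics/c5.png

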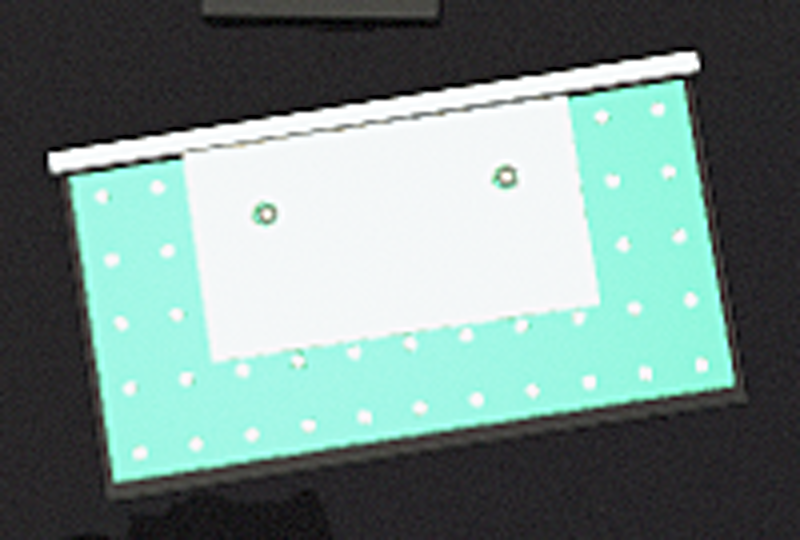

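The plate is flat: its slope is within 0.001 and its top is 9.7 mm above the bed, for a 10 mm plate. Both pins are centred in their holes at (265,214) and (506,177), and the arm is clear. I'm handing in.

```bash
python3 -c "
from bench import ctrl
print(ctrl.hand_in())"
```

```text
the job is handed in; nothing more can be done
None
```

The diffuser plate is seated over both pins and lies flat on the light box. I handed the job in after about 9 s of robot time; no verdict was reported.

**What I did:** With the fingers shut, I pushed the plate's -x edge until it sat square against the rail, where the push stalled at about 15 N. I then pushed its +y edge about 29 mm along the rail. The push force fell to zero as the plate dropped. I then backed the arm off and raised it clear.

**Last checks:**
- **Height:** by depth, the plate's top is 9.7 mm above the bed, for a 10 mm plate.
- **Flatness:** its slopes are under 0.001 rad, well inside the 0.02 rad limit.
- **Holes:** both pins show centred in their holes in the top view. I judged this by eye and did not compute the final offsets.
- **Bystanders:** I planned the moves clear of the bottle, screwdriver and controller, but did not re-measure them at the end. The part of the controller in the last crop had not moved.

**A disagreement along the way:** my first fit of the light box was about 3 mm off in x, because the green panel stops short of the box's near edge. Refitting to the outer dark edge brought the errors down to about 1 px, and the rail's inner face came out about 1 mm short of its nominal position.

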